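# Bring the ratchet-propped order board down to its lowest notch

### The arm

A 6-joint arm with a two-finger parallel gripper is mounted at the origin on the work surface. World frame = base frame: x ahead of the robot, y to its left, z up, the work surface at z = 0. Lengths are in mm, angles in rad, forces in N, time in s.
With the tool pointing down it reaches from about 250 to 725 mm from the base axis. Payload 9.7 kg.
Tool frame: the origin (TCP) lies at the very end of the fingers, on their centre line; the grasp point (between the pads) lies bot.pinch_z behind it (bot.pinch_z is the distance from the TCP to the grasp point, in mm); z points along the fingers, y is the direction in which the jaws open and shut (so a half turn about z gives the same grasp; the last joint's range is limited). The gripper opens to 85 mm and grips with 20 to 120 N. Pads are 22 mm wide; open, the fingers measure 114 mm over their backs; the gripper's body (76 mm by 85 mm) begins 54 mm behind the grasp point. The pads swing forward as they close: fully open they stand 13 mm farther back than shut.
Start: joints at [1.141, 0.087, 0.176, 1.66, 0, 1.571], TCP at [229.176, 499.975, 194.984] pointing down, gripper open.
Joint ranges: [-3.13, 3.13], [-0.85, 1.81], [-1.15, 1.24], [-2.2, 2.28], [-1.44, 1.52], [-3.14, 3.14]. Speed limits (rad/s): [2.22, 2.22, 2.57, 3.14, 3.14, 3.14].

### API

Orientations are given as a unit quaternion [x, y, z, w].
In Python, from workcell import bot gives the robot as it stands.
- The arm moves only by the tool play_rows, never from a script. Its argument "targets" is a list that holds one entry, the list of rows, each a list of 5 numbers: the opening, from 0 (shut) to 1 (fully open), then the shift along the world's x, y, z in units of 0.4 m (1.0 is 0.4 m), then the turn about the world's z in units of pi rad (1.0 is pi rad). In form: [[[hand, x, y, z, spin], ...]]. A call has 1 to 5 rows; each row shifts and turns the pose as measured when the row begins; what a row does not reach is not made up. A row lasts 1/12 s, in which the tool goes at most 41.7 mm and 7.16 degrees, less where a joint would pass 70% of its speed; a pose out of reach is approached as far as the arm can. A call with a number of a shift or a turn outside -1 to 1 is refused whole. A call with a gripper value outside its range is refused whole. The fingers move at their own pace and stop on an object; "newtons" is the grip in N (left out, the last holds). Time passes only in rows, so rows that do not move let the fingers close. It gives the time, the measured TCP pose, the force and the opening at its end, in the units of the state.
- bot.state(): the state, without advancing time (a new reading comes with each control period).
- bot.grab_frame(name): name is "scene" or "side" or "wrist"; returns a dict with "pixels" (400x640x3 uint8, red, green, blue), "vfov" (degrees; the focal length in pixels is half the picture's height over the tangent of half this angle, whatever the lens; pixels are square), "cx", "cy" (the principal point, pixels), "origin" and "orientation" of the camera in the world. Camera axes: x right, y up, looking along -z (the intrinsics and any distortion apply to the point x, -y, -z); pixel columns grow to the right and rows downward; lengths in mm; the calibration is good to about 2 mm. The wrist camera is an equidistant fisheye: a pixel r from the principal point sees the ray r / f radians off the axis. A picture is of the moment at which its call begins. There is no depth.
- bot.job_done(): hands the job in, once; it reports no verdict.
The state is a dict: "time_s": time; "qpos": joint angles; "dq": joint speeds; "effort": joint torques, N m; "position": TCP position; "ee_rot": TCP orientation; "ft_force": force on the tool from outside, world axes, zero at the start; "torque": the same for the moment, N m; "gripper_width": finger opening in mm.
Only numpy, scipy, OpenCV 4.12 (cv2) and the standard library are available. Lean on these libraries where they do the work, as an engineer would, in place of code of your own. Each camera call takes 0.05 s, during which the arm holds its last target. There are 200 camera calls.

### The job

The tilting order board on the packing bench is propped too steep: bring it down to its lowest notch and leave it standing there. Its catch only lets go after the board has been lifted by the yellow bar past the top notch, firmly but not hard against the springy stop; then lower it gently all the way to its rest so that the catch falls back in, and raise it to the first notch, setting it down softly on the catch. On the way down never let the board drop, and never force it down against the catch, and leave the bin, the carton and the door handle where they are.

Things in the scene. Friction and masses are not known exactly. Their poses are not given: they have to be found in the camera images.
- stand: Blue steel stand of the order board, fixed to the bench: foot plate 270 x 360 x 10 mm, two upright cheeks. Origin on the bench top, straight below the middle of the board's hinge line. Its x axis points, level, from the hinge towards the free edge of the board; its y axis is parallel to the hinge line.
- hinge (a point): Middle of the board's level hinge line, 85 mm above the bench. The grip bar moves on an arc of 235 mm radius about this line.
- board (a joint): Tilt of the board in rad: 0 = level, grows as the free edge is lifted. Lifting takes about 3 to 5 N at the bar. It starts in one of notches 2 to 4 (of 5) and goes up freely, clicking. It can come down only with the catch tipped free; then it falls to its rest if let go. From start to start the rest lies anywhere from -0.06 to 0.06 rad, and the notches shift with it.
- grip_bar (a point): Centre of the yellow round grip bar at the board's free edge: 12 mm in diameter, 140 mm free length along the stand's y axis, in the plane of the board, 235 mm from the hinge line. The board is 270 mm wide, 12 mm thick; its edge lies 44 mm from the bar, which is carried by two 10 mm wide arms at its ends.
- ratchet (a point): Centre of the steel toothed wheel (66 mm radius) on the hinge line beside the board, on the stand's +y side. Its lowest notch holds the board 0.28 rad above the rest, the next ones follow every 0.166 rad. The rest is a hard stop: the catch drops back into play only within 0.04 rad of it, so lower the board until it lies there. Not to be handled.
- stop: Black spring-loaded rubber stop beside the wheel that ends the lift, anywhere between 1.03 and 1.30 rad of tilt (differs each time); felt as about 3 N per mm at the bar. The catch tips free when the bar is pushed into the stop with 6 to 10 N beyond the board's weight: 12 to 15 N is right, above 18 N overloads it. Origin at the centre of its underside. Not to be handled.
- pawl: The red catch above the wheel: a rocker with a round red weight (top 235 mm above the bench), 160 mm from the stand's middle. Origin on its pivot line, 165 mm above the stand's origin. Its z axis leans towards the stand's +x by about 0.66 rad when free, by under 0.12 rad when in play. Not to be handled.
- bin: Bystander: loose blue open plastic bin with some fittings, 150 x 100 x 70 mm, beside the stand on its +y side. Origin at the centre of its underside.
- carton: Bystander: loose cardboard carton 120 x 90 x 60 mm beside the stand on its -y side. Origin at the centre of its underside.
- door_handle: Bystander: loose aluminium door handle on its plate, 32 x 150 x 63 mm high, standing on the bench beside the board, on the stand's -y side, near the free edge. Origin at the centre of its underside.

How it is judged:
By the outcome, as a careful person would: the job done as asked, in the order asked, and still so for the second after the job is handed in, with the robot touching nothing.
It also fails if it takes over 69 s, if anything falls off the work surface, if the arm or the gripper's body presses on something with over 40 N, if the wrist force passes 120 N, or if a joint passes its speed limit or range.

## Working session

There is one attempt and no reset: what is moved stays moved. The work goes in short steps, Python scripts to look and compute and a tool call to move; the robot and the scene stay as the last step left them, time stands still between calls to the robot, and variables do not carry over. Pictures are saved under pics/ and viewed, about 8 in all and at most 12, crops included, and the job is handed in when it is done.

Besides the shell and the picture viewer there is one more tool, called as name(argument=value, ...), one argument or row to a line, values as JSON. play_rows: Moves the arm, as the interface text tells. Shifts and turns lie within -1 to 1; 1 stands for 0.4 m of shift or pi rad of turn. Its arguments: {"type":"object","properties":{"targets":{"type":"array"},"newtons":{"type":"number"}},"required":["targets"]}

```bash
mkdir -p pics; cat > h.py <<'E'
import numpy as np, cv2
from workcell import bot
from scipy.spatial.transform import Rotation as R
def grab(n):
    f=bot.grab_frame(n); cv2.imwrite(f'pics/{n}_{bot.state()["time_s"]:.2f}.png',f['pixels'][:,:,::-1]); return f
def ray(f,u,v):
    F=200/np.tan(np.radians(f['vfov'])/2); d=np.array([(u-f['cx'])/F,-(v-f['cy'])/F,-1.])
    d=R.from_quat(f['orientation']).apply(d/np.linalg.norm(d)); return np.array(f['origin']),d
def tri(a,b):
    (p,d),(q,e)=a,b; s=np.linalg.lstsq(np.c_[d,-e],q-p,rcond=None)[0]
    x,y=p+s[0]*d,q+s[1]*e; return (x+y)/2,np.linalg.norm(x-y)
def plane(a,z): return a[0]+a[1]*(z-a[0][2])/a[1][2]
E
python3 - <<'E'
from h import *
s=bot.state();print(s,bot.pinch_z)
a=[]
for n in('scene','side'):
    f=grab(n);a.append(f['pixels']);print(n,f['vfov'],f['cx'],f['cy'],f['origin'],f['orientation'],[k for k in f])
    cv2.imwrite(f'pics/{n}0.png',f['pixels'][:,:,::-1])
E
ls pics
```

```text
{'time_s': 0.0, 'qpos': array([1.14104814e+00, 8.74605094e-02, 1.75132455e-01, 1.65983736e+00,
       3.44293419e-05, 1.57081162e+00]), 'dq': array([-0.00092486, -0.00086121,  0.00129388, -0.00030271, -0.00186601,
       -0.00120226]), 'effort': array([-2.78887474e-04, -5.20391536e+01,  4.64798570e+01,  1.64016680e-02,
        2.24717037e-04,  9.68665574e-06]), 'position': array([229.01983851, 499.72478426, 194.28202592]), 'ee_rot': array([ 2.13231854e-01,  9.77001386e-01, -6.65131743e-04, -1.62775060e-04]), 'ft_force': array([ 0.14179721,  0.66715608, -0.10456324]), 'torque': array([-0.007248  ,  0.04225232, -0.01600708]), 'gripper_width': 85.56441823703594} 18.700000000000003
scene 45.92356930914916 310.63190054370233 201.64638441946457 [1366.20975974 -284.38979426 1287.46561466] [0.26614977 0.17527393 0.51835237 0.79357052] ['pixels', 'vfov', 'cx', 'cy', 'origin', 'orientation']
side 42.71607182864753 313.4732650374977 198.43778364268482 [ -29.03891603 -647.37065724 1196.84300282] [ 0.32691808 -0.11710312 -0.32036408  0.88135026] ['pixels', 'vfov', 'cx', 'cy', 'origin', 'orientation']
scene0.png
scene_0.05.png
side0.png
side_0.10.png
```

View pics/scene0.png

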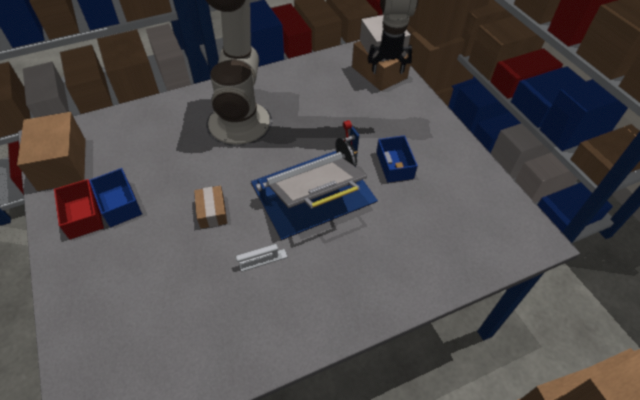

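View pics/side0.png

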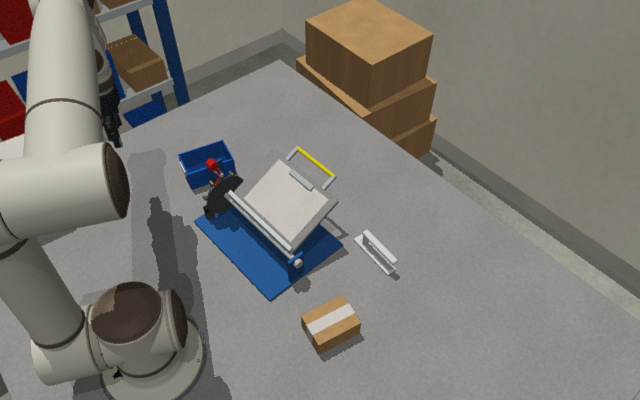

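The scene view shows the yellow bar at about (332,193), the red catch weight at (347,127), the bin at (397,158), the carton at (210,206) and the handle at (262,258). The side view shows the bar at (315,162), the catch at (213,163), and foot plate corners at (195,222), (272,299) and (342,245).

```bash
cat >> h.py <<'E'
def mask(f,c):
    h=cv2.cvtColor(f['pixels'],cv2.COLOR_RGB2HSV); H,S,V=h[...,0],h[...,1].astype(int),h[...,2]
    if c=='y': m=(H>22)&(H<35)&(S>150)&(V>90)
    if c=='r': m=((H<6)|(H>174))&(S>150)&(V>70)
    return m.astype(np.uint8)
def blobs(m,n=4):
    k,l,st,ce=cv2.connectedComponentsWithStats(m); o=sorted(range(1,k),key=lambda i:-st[i,4])[:n]
    return [(l==i,st[i],ce[i]) for i in o]
def ends(b):
    v,u=np.nonzero(b); P=np.c_[u,v].astype(float);c=P.mean(0);d=np.linalg.svd(P-c,full_matrices=0)[2][0];t=(P-c)@d
    d=d*np.sign(d[0]);t=(P-c)@d
    return c+d*t.min(),c+d*t.max()
def bar():
    E=[];F=[]
    for n in('scene','side'):
        f=grab(n);F.append(f);E.append(ends(blobs(mask(f,'y'))[0][0]))
    # scene left = -y end ; side left = +y end
    a=tri(ray(F[0],*E[0][0]),ray(F[1],*E[1][1]));b=tri(ray(F[0],*E[0][1]),ray(F[1],*E[1][0]));return a,b,F,E
E
python3 - <<'E'
from h import *
a,b,F,E=bar();print(a,b,np.linalg.norm(a[0]-b[0]),E)
for f in F:
    for B,st,c in blobs(mask(f,'r'),6): print('red',st,c)
for p in[(195,222),(272,299),(342,245)]: print('foot side',plane(ray(F[1],*p),10))
for p in[(283,237),(376,198),(252,187)]: print('foot scene',plane(ray(F[0],*p),10))
for p in[(236,262),(287,257),(285,250),(237,270)]: print('handle',plane(ray(F[0],*p),0))
for p in[(384,181),(416,176),(408,152)]: print('bin',plane(ray(F[0],*p),0))
E
```

```text
(array([616.51944452,  50.63621754, 187.28965144]), np.float64(2.8576219834147305)) (array([605.10625641, 167.58099313, 194.76140126]), np.float64(37.619894221022726)) 117.73771038429176 [(array([313.93325307, 204.82999221]), array([344.00865983, 193.02205703])), (array([296.75651759, 147.31033498]), array([332.63760645, 175.46189536]))]
red [ 54 180  42  47 853] [ 76.89214537 205.95545135]
red [500  61  20  17  82] [509.3902439   69.23170732]
red [344 121   8   7  40] [347.35  123.825]
red [347 134   1   3   3] [347. 135.]
red [ 18 149   1   1   1] [ 18. 149.]
red [   0    0   33   44 1227] [14.91850041 19.89812551]
red [   0   80   26   60 1142] [ 10.22591944 112.34763573]
red [206 159  14  15 114] [212.14035088 164.96491228]
red [214 177   6   9  17] [217.17647059 180.35294118]
foot side [295.71333429 290.82712111  10.        ]
foot side [315.89130298 -59.73812313  10.        ]
foot side [571.77568947 -48.98532267  10.        ]
foot scene [572.78678417 -37.00852729  10.        ]
foot scene [553.52993814 312.06019956  10.        ]
foot scene [337.21526176 -59.57149731  10.        ]
handle [ 593.7131365 -203.5663957    0.       ]
handle [641.08717347 -51.09344134   0.        ]
handle [614.74680301 -47.33963005   0.        ]
handle [ 621.90511954 -209.59856183    0.        ]
bin [491.57250969 378.90087982   0.        ]
bin [517.21377885 494.60657568   0.        ]
bin [404.64030491 528.64681735   0.        ]
```

```bash
sed -i 's/(S>150)&(V>90)$/(S>120)\&(V>60)/' h.py
python3 - <<'E'
from h import *
a,b,F,E=bar();print(a,b,np.linalg.norm(a[0]-b[0]),E)
for f in F: print([st for B,st,c in blobs(mask(f,'y'))])
print('red',tri(ray(F[0],347.3,125),ray(F[1],212.1,165)))
f=grab('wrist')
i=np.vstack([cv2.resize(F[0]['pixels'][100:280,220:440],None,fx=2.5,fy=2.5)])
cv2.imwrite('pics/crop1.png',i[:,:,::-1])
E
```

```text
(array([615.12698177,  47.56121731, 189.67202695]), np.float64(0.30611693042199817)) (array([608.74470131, 193.05196374, 190.10332609]), np.float64(2.76350630212931)) 145.6313043957787 [(array([312.47049879, 204.64675726]), array([355.86915157, 187.66559154])), (array([296.72887479, 147.34710015]), array([332.67058818, 175.42171988]))]
[array([313, 187,  44,  20, 192], dtype=int32)]
[array([297, 147,  37,  29, 171], dtype=int32)]
red (array([378.90879428, 274.57502203, 209.67195452]), np.float64(4.236669391512882))
```

View pics/crop1.png

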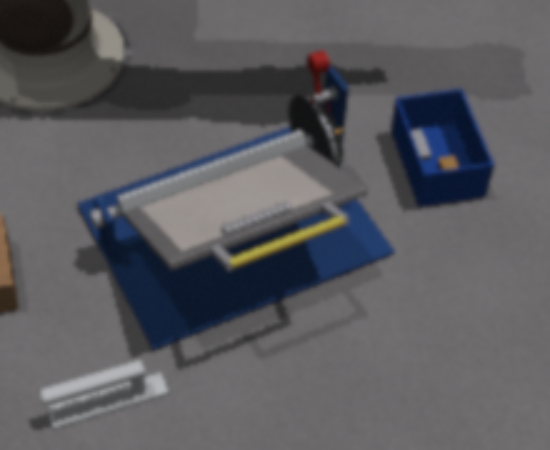

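The crop shows the bar clear from (230,262) to (346,218), with the catch in play and the bin and handle well off the bar. The bar centre measures about (612,120,190), which puts the tilt at about 0.46, notch 2, with the rest near 0.02. I'm moving above it now.

play_rows(
  targets=[
    [[0.5,0,0,0.1,-0.038],[0.5,0,0,0.1,-0.038],[0.5,0.05,-0.05,0.08,-0.038],[0.5,0.07,-0.07,0.03,-0.038],[0.5,0.07,-0.07,0,-0.038]],
  ],
  newtons=40,
)

```text
time_s: 0.77
position: [300.1, 421.6, 314.9]
ee_rot: [0.496, 0.868, -0.007, -0.004]
ft_force: [0.6, 0.6, -0.3]
gripper_width: 42.6
```

play_rows(
  targets=[
    [[0.5,0.07,-0.07,0,-0.038],[0.5,0.07,-0.07,0,-0.038],[0.5,0.07,-0.07,0,-0.038],[0.5,0.07,-0.07,0,-0.038],[0.5,0.07,-0.07,0,-0.005]],
  ],
)

```text
time_s: 1.18
position: [445.0, 275.2, 317.7]
ee_rot: [0.703, 0.711, -0.003, -0.005]
ft_force: [0.5, 0.4, -0.2]
gripper_width: 42.7
```

play_rows(
  targets=[
    [[0.5,0.07,-0.07,0,0],[0.5,0.07,-0.07,0,0],[0.5,0.07,-0.07,0,0],[0.5,0.07,-0.07,0,0],[0.5,0.07,-0.07,0,0]],
  ],
)

```text
time_s: 1.6
position: [590.4, 126.1, 318.7]
ee_rot: [0.705, 0.71, -0.002, -0.005]
ft_force: [1.0, 0.3, 0.4]
gripper_width: 42.7
```

play_rows(
  targets=[
    [[0.5,0.055,-0.012,-0.03,0.0128],[0.5,0,0,-0.08,0],[0.5,0,0,-0.08,0],[0.5,0,0,0,0]],
  ],
)

```text
time_s: 1.93
position: [621.2, 112.5, 235.7]
ee_rot: [0.693, 0.721, -0.003, -0.005]
ft_force: [-0.9, 1.6, -1.4]
gripper_width: 42.4
```

```bash
python3 - <<'E'
from h import *
s=bot.state();print(s['position'],s['ee_rot'])
f=grab('wrist');p=f['pixels'];cv2.imwrite('pics/w1.png',p[:,:,::-1])
b=blobs(mask(f,'y'));print([x[1] for x in b]);
F=200/np.tan(np.radians(f['vfov'])/2)
for u,v in ends(b[0][0]):
    x,y=u-f['cx'],v-f['cy'];r=np.hypot(x,y);t=r/F
    d=R.from_quat(f['orientation']).apply([np.sin(t)*x/r,-np.sin(t)*y/r,-np.cos(t)]);print(u,v,plane((np.array(f['origin']),d),190))
E
```

```text
[621.20129503 112.45564763 235.68332559] [ 0.69313321  0.72078944 -0.00288879 -0.00453726]
[array([ 298,  102,   17,  188, 2706], dtype=int32)]
305.56504519360595 101.94262735806234 [610.16456839 191.57675486 190.        ]
307.1999737034812 289.02446973347304 [616.19275496  38.95990092 190.        ]
```

View pics/w1.png

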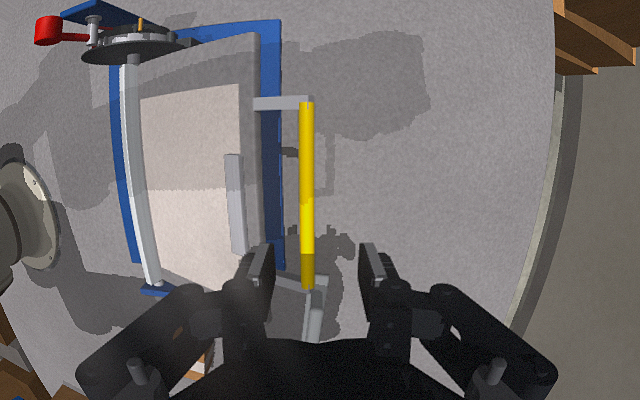

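The wrist view shows the bar as a vertical line at u≈306, from v=102 to 289, between the fingers and parallel to the pads. Its centre is at x≈613 and the TCP is at x=621, so I'll shift back, narrow the jaws and descend.

play_rows(
  targets=[
    [[0.36,-0.021,0.015,0,0],[0.36,0,0,0,0],[0.36,0,0,-0.05,0],[0.36,0,0,-0.02,0],[0.36,0,0,0,0]],
  ],
)

```text
time_s: 2.4
position: [614.5, 120.4, 223.8]
ee_rot: [0.692, 0.722, 0.004, 0.001]
ft_force: [-1.0, -0.8, 0.3]
gripper_width: 30.6
```

play_rows(
  targets=[
    [[0.36,-0.003,0,-0.03,0],[0.36,0,0,-0.05,0],[0.36,0,0,-0.03,0],[0.36,0,0,-0.015,0],[0.36,0,0,0,0]],
  ],
)

```text
time_s: 2.82
position: [616.0, 121.5, 183.5]
ee_rot: [0.692, 0.722, 0.01, 0.005]
ft_force: [-0.1, -1.3, 0.3]
gripper_width: 31.1
```

play_rows(
  targets=[
    [[0.36,-0.008,0,-0.025,0],[0.36,0,0,-0.01,0],[0.36,0,0,0,0],[0.05,0,0,0,0],[0.05,0,0,0,0]],
  ],
  newtons=40,
)

```text
time_s: 3.23
position: [614.9, 121.9, 176.1]
ee_rot: [0.692, 0.722, 0.013, 0.007]
ft_force: [0.7, -0.6, 0.2]
gripper_width: 7.3
```

play_rows(
  targets=[
    [[0,0,0,0,0],[0,0,0,0,0],[0,0,0,0,0]],
  ],
)

```text
time_s: 3.48
position: [615.6, 122.0, 177.9]
ee_rot: [0.692, 0.722, 0.014, 0.007]
ft_force: [0.7, 0.0, -0.3]
gripper_width: 0.5
```

```bash
python3 - <<'E'
from h import *
s=bot.state();print(s['position'],s['ee_rot'],s['ft_force'],s['torque'],s['gripper_width'])
P=[grab(n)['pixels'] for n in('wrist','side')]
cv2.imwrite('pics/c2.png',np.vstack([P[0][80:400,100:500],cv2.resize(P[1][120:270,180:380],(400,280))])[:,:,::-1])
E
```

```text
[615.5945185  122.02096249 177.86555155] [0.69155222 0.72216396 0.01350599 0.00723419] [ 0.71703341  0.00494024 -0.33577367] [-0.01918295  0.01916562  0.02308819] 0.46931024005753
```

View pics/c2.png

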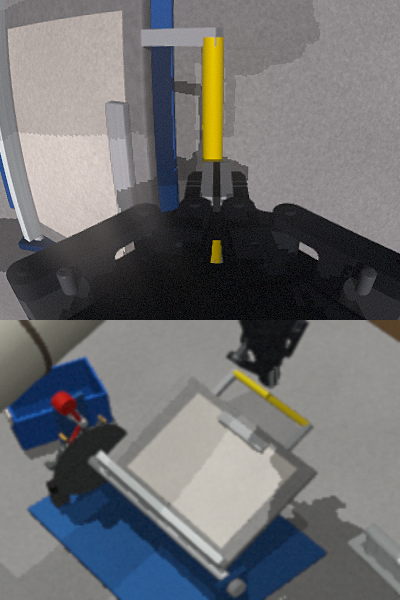

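The wrist view shows the bar passing below the closed fingertips. The side view shows the tip near the bar's +y end, and the width is 0.5 mm, so I missed it. I'll check by projecting the known TCP into both views.

```bash
cat >> h.py <<'E'
def proj(f,X):
    F=200/np.tan(np.radians(f['vfov'])/2); c=R.from_quat(f['orientation']).inv().apply(np.array(X)-f['origin'])
    return np.array([f['cx']-F*c[0]/c[2], f['cy']+F*c[1]/c[2]])
E
python3 - <<'E'
from h import *
t=bot.state()['position'];print(t)
I=[]
for n in('scene','side'):
    f=grab(n);uv=proj(f,t);print(n,uv,[x[1] for x in blobs(mask(f,'y'))],proj(f,[612,120,190]))
    u,v=uv.astype(int); c=cv2.resize(f['pixels'][v-50:v+50,u-50:u+50],(400,400),interpolation=cv2.INTER_CUBIC)
    cv2.circle(c,(200,200),4,(0,255,0),1);I.append(c)
f=grab('wrist');print(f['origin'],f['vfov'])
cv2.imwrite('pics/c3.png',np.hstack(I)[:,:,::-1])
E
```

```text
[615.54751891 122.02446741 177.72008453]
scene [335.49430661 199.09817354] [array([313, 187,  44,  20, 171], dtype=int32)] [334.52023611 195.90505333]
side [315.01809106 163.34799512] [array([297, 147,  37,  30, 168], dtype=int32)] [314.50291827 161.21581115]
[607.40373815 193.72435987 357.45305986] 65.70646984690485
```

View pics/c3.png

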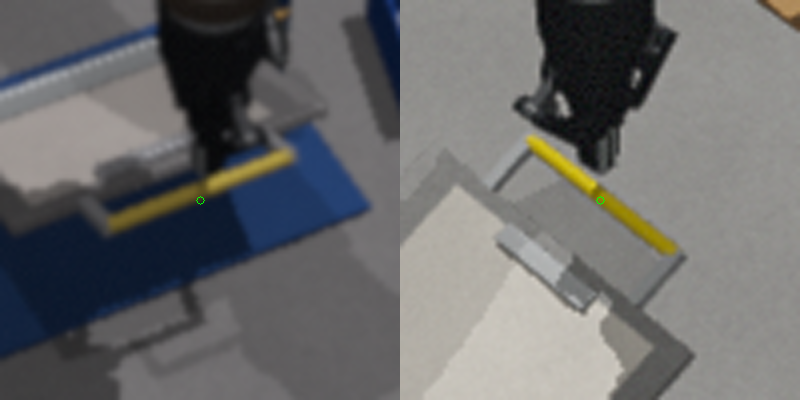

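```bash
python3 - <<'E'
from h import *
F=[grab(n) for n in('scene','side')]
for f,box in zip(F,[(320,170,360,200),(300,140,330,165)]):
    x0,y0,x1,y1=box;g=cv2.cvtColor(f['pixels'],cv2.COLOR_RGB2GRAY)[y0:y1,x0:x1]
    m=(g<55); rows=[(y0+i,x0+np.nonzero(r)[0].min(),x0+np.nonzero(r)[0].max()) for i,r in enumerate(m) if r.any()]
    print(rows[-10:])
print(tri(ray(F[0],336.2,193.6),ray(F[1],315,154.6)))
print(bot.state()['qpos'])
E
```

```text
[(190, np.int64(333), np.int64(341)), (191, np.int64(331), np.int64(358)), (192, np.int64(328), np.int64(358)), (193, np.int64(326), np.int64(359)), (194, np.int64(320), np.int64(359)), (195, np.int64(320), np.int64(359)), (196, np.int64(320), np.int64(359)), (197, np.int64(320), np.int64(359)), (198, np.int64(320), np.int64(359)), (199, np.int64(320), np.int64(359))]
[(145, np.int64(301), np.int64(317)), (146, np.int64(303), np.int64(317)), (147, np.int64(305), np.int64(317)), (148, np.int64(307), np.int64(317)), (149, np.int64(309), np.int64(317)), (150, np.int64(310), np.int64(317)), (151, np.int64(310), np.int64(317)), (152, np.int64(310), np.int64(317)), (153, np.int64(310), np.int64(317)), (154, np.int64(312), np.int64(317))]
(array([617.83077576, 123.0200447 , 208.11591264]), np.float64(3.1115883444782932))
[0.19379305 0.23739245 0.31163351 1.6151781  0.00370028 1.72129887]
```

Triangulated, the tip is at z≈208, about 18 mm above the bar, although the state reads 178. The xy agrees. I trust the relative camera measurement, so I'll open and descend further while watching the force.

play_rows(
  targets=[
    [[0.36,-0.012,0,0,0],[0.36,0,0,0,0],[0.36,0,0,-0.02,0],[0.36,0,0,-0.02,0],[0.36,0,0,0,0]],
  ],
)

```text
time_s: 4.25
position: [610.0, 122.0, 159.9]
ee_rot: [0.692, 0.722, 0.013, 0.007]
ft_force: [-0.7, -0.2, 0.6]
gripper_width: 30.4
```

play_rows(
  targets=[
    [[0.36,-0.003,0,-0.02,0],[0.36,0,0,-0.02,0],[0.36,-0.002,0,-0.02,0],[0.36,0,0,-0.01,0],[0.36,0,0,0,0]],
  ],
)

```text
time_s: 4.67
position: [606.9, 121.9, 127.1]
ee_rot: [0.692, 0.722, 0.012, 0.006]
ft_force: [0.3, 0.3, -0.7]
gripper_width: 30.8
```

play_rows(
  targets=[
    [[0.36,0.008,0,0.02,0],[0.36,0,0,0.01,0],[0.36,0,0,0,0],[0.05,0,0,0,0],[0.05,0,0,0,0]],
  ],
)

```text
time_s: 5.08
position: [613.7, 122.0, 142.8]
ee_rot: [0.692, 0.722, 0.015, 0.009]
ft_force: [-1.1, -1.7, -3.1]
gripper_width: 10.6
```

play_rows(
  targets=[
    [[0,0,0,0,0],[0,0,0,0,0]],
  ],
)

```text
time_s: 5.25
position: [613.6, 122.0, 142.9]
ee_rot: [0.692, 0.722, 0.015, 0.009]
ft_force: [0.0, 0.0, -2.5]
gripper_width: 10.4
```

```bash
python3 - <<'E'
from h import *
s=bot.state();print(s['position'],s['ee_rot'],s['ft_force'],s['torque'],s['gripper_width'])
I=[]
for n,(u,v) in(('scene',(335,196)),('side',(315,161))):
    f=grab(n);c=cv2.resize(f['pixels'][v-50:v+50,u-50:u+50],(400,400),interpolation=cv2.INTER_CUBIC);I.append(c)
cv2.imwrite('pics/c4.png',np.hstack(I)[:,:,::-1])
E
```

```text
[613.57010049 122.01338678 142.92679555] [0.691674   0.72199763 0.01514304 0.00878526] [ 0.01453303  0.04995801 -2.52465518] [-0.02092948  0.02823184 -0.01846552] 10.395652286963944
```

View pics/c4.png

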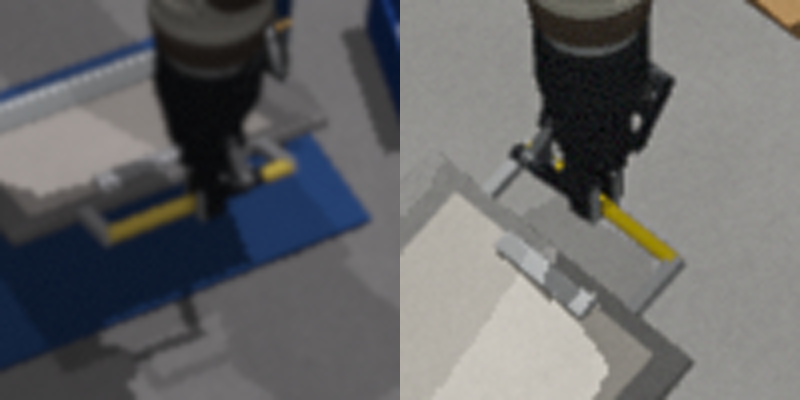

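The fingers hold the bar at mid-length: width 10.4 mm, and about 2.5 N of the board's weight is felt. Now I'll lift along the arc.

play_rows(
  targets=[
    [[0,-0.009,-0.0005,0.018,0],[0,-0.01,-0.0005,0.0175,0],[0,-0.0105,-0.0005,0.017,0],[0,-0.011,-0.0005,0.0165,0],[0,-0.0115,-0.0005,0.016,0]],
  ],
)

```text
time_s: 5.77
position: [593.4, 121.2, 177.1]
ee_rot: [0.692, 0.722, 0.016, 0.009]
ft_force: [3.6, 1.5, -3.2]
gripper_width: 10.2
```

```bash
python3 - <<'E'
from h import *
s=bot.state();print(s['position'],s['ee_rot'],s['ft_force'],s['torque'],s['gripper_width'])
E
```

```text
[593.41101927 121.227246   177.05242169] [0.69172566 0.72192919 0.01570835 0.00933249] [ 3.58968918  1.50654531 -3.17147327] [ 0.16613091 -0.89424578 -0.0559552 ] 10.247901722839153
```

play_rows(
  targets=[
    [[0,-0.0115,-0.0006,0.016,0],[0,-0.0122,-0.0006,0.0155,0],[0,-0.013,-0.0006,0.015,0],[0,-0.0135,-0.0006,0.0145,0],[0,-0.014,-0.0007,0.014,0]],
  ],
)

```text
time_s: 6.18
position: [564.5, 120.2, 210.9]
ee_rot: [0.692, 0.722, 0.016, 0.009]
ft_force: [2.7, 1.0, -3.5]
gripper_width: 9.9
```

play_rows(
  targets=[
    [[0,-0.0145,-0.0007,0.014,0],[0,-0.015,-0.0007,0.0135,0],[0,-0.015,-0.0007,0.013,0],[0,-0.0155,-0.0007,0.0125,0]],
  ],
)

```text
time_s: 6.52
position: [537.0, 119.2, 234.1]
ee_rot: [0.691, 0.722, 0.015, 0.008]
ft_force: [0.6, 2.6, -6.4]
gripper_width: 10.2
```

play_rows(
  targets=[
    [[0,-0.0062,-0.0003,0.0043,0],[0,-0.0062,-0.0003,0.0042,0],[0,-0.0063,-0.0003,0.004,0],[0,0,0,0,0]],
  ],
)

```text
time_s: 6.85
position: [527.0, 118.8, 240.8]
ee_rot: [0.691, 0.722, 0.016, 0.008]
ft_force: [1.3, 1.6, -3.1]
gripper_width: 9.9
```

play_rows(
  targets=[
    [[0,-0.0042,-0.0002,0.0027,0],[0,-0.0042,-0.0002,0.0026,0],[0,0,0,0,0]],
  ],
)

```text
time_s: 7.1
position: [523.8, 118.7, 243.0]
ee_rot: [0.691, 0.722, 0.016, 0.008]
ft_force: [-0.3, 1.4, -2.3]
gripper_width: 9.9
```

play_rows(
  targets=[
    [[0,-0.0043,-0.0002,0.0025,0],[0,-0.0043,-0.0002,0.0025,0],[0,0,0,0,0]],
  ],
)

```text
time_s: 7.35
position: [520.3, 118.5, 245.1]
ee_rot: [0.691, 0.722, 0.016, 0.008]
ft_force: [-0.2, 1.9, -3.5]
gripper_width: 10.3
```

play_rows(
  targets=[
    [[0,-0.0044,-0.0002,0.0025,0],[0,-0.0044,-0.0002,0.0025,0],[0,0,0,0,0]],
  ],
)

```text
time_s: 7.6
position: [516.8, 118.4, 247.3]
ee_rot: [0.691, 0.722, 0.016, 0.009]
ft_force: [1.1, 1.7, -2.9]
gripper_width: 10.1
```

play_rows(
  targets=[
    [[0,-0.0044,-0.0002,0.0024,0],[0,-0.0044,-0.0002,0.0024,0],[0,0,0,0,0]],
  ],
)

```text
time_s: 7.85
position: [513.6, 118.3, 249.1]
ee_rot: [0.691, 0.722, 0.016, 0.009]
ft_force: [3.2, 2.5, -5.6]
gripper_width: 9.6
```

play_rows(
  targets=[
    [[0,-0.0044,-0.0002,0.0024,0],[0,0,0,0,0]],
  ],
)

```text
time_s: 8.02
position: [512.4, 118.2, 249.8]
ee_rot: [0.691, 0.722, 0.017, 0.009]
ft_force: [4.3, 2.0, -5.0]
gripper_width: 10.1
```

play_rows(
  targets=[
    [[0,-0.0044,-0.0002,0.0024,0],[0,0,0,0,0]],
  ],
)

```text
time_s: 8.18
position: [511.5, 118.2, 250.4]
ee_rot: [0.691, 0.722, 0.017, 0.01]
ft_force: [3.9, 2.8, -4.4]
gripper_width: 9.9
```

play_rows(
  targets=[
    [[0,-0.0045,-0.0002,0.0024,0],[0,-0.0045,-0.0002,0.0024,0],[0,0,0,0,0]],
  ],
)

```text
time_s: 8.43
position: [509.5, 118.1, 251.5]
ee_rot: [0.692, 0.722, 0.018, 0.01]
ft_force: [4.6, 2.4, -6.5]
gripper_width: 10.2
```

```bash
python3 - <<'E'
from h import *
for i in range(5):
    s=bot.state();print(s['position'],s['ft_force'],s['torque']);f=bot.grab_frame('side')
grab('side');cv2.imwrite('pics/c5.png',cv2.resize(f['pixels'][110:270,170:370],None,fx=3,fy=3,interpolation=cv2.INTER_CUBIC)[:,:,::-1])
for B,st,c in blobs(mask(f,'r'),6): print(st,c)
E
```

```text
[509.52848332 118.06754285 251.45136472] [ 4.62428926  2.44090743 -6.4923619 ] [ 0.39259166 -1.18730405 -0.09360379]
[509.63693686 118.05947902 251.37872976] [ 6.07050459  1.74808631 -6.69316749] [ 0.42292303 -1.22298018 -0.01183356]
[509.64638972 118.07637962 251.40627709] [ 5.86319662  2.00361241 -6.37368439] [ 0.40962551 -1.27556591  0.03455432]
[509.64813223 118.04984085 251.40659258] [ 7.1642364   1.49167086 -7.06594161] [ 0.41169303 -1.2407111  -0.07812034]
[509.64444203 118.03896047 251.38744084] [ 6.0007537   2.00048799 -6.25299979] [ 0.44213034 -1.29173328 -0.0603359 ]
[   0    0   43   45 1424] [17.52738764 20.55126404]
[  0  80  40  53 839] [ 13.49702026 105.7079857 ]
[216 153  12  20 117] [221.41880342 159.76923077]
[208 175  11  10  31] [213.58064516 179.48387097]
```

View pics/c5.png

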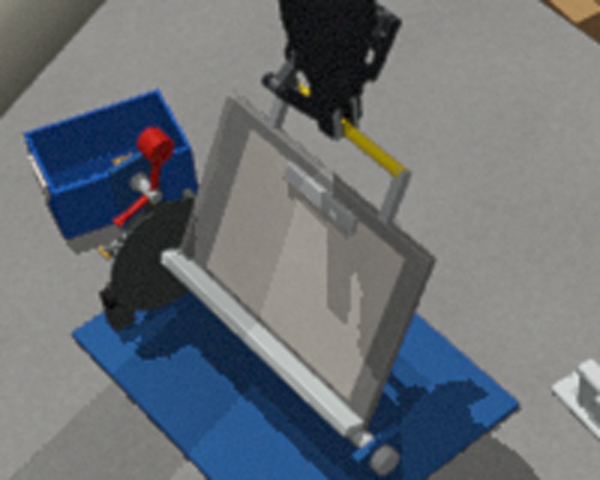

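The side view shows the board steep and the red weight moved from (212,165) to (221,160), so the catch is tipping. The tangential force is about 8 N, so I'll push on to 12–14 N.

play_rows(
  targets=[
    [[0,-0.0045,-0.0002,0.0024,0],[0,-0.0045,-0.0002,0.0024,0],[0,0,0,0,0]],
  ],
)

```text
time_s: 8.98
position: [508.0, 118.0, 252.3]
ee_rot: [0.692, 0.722, 0.018, 0.011]
ft_force: [6.3, 1.9, -7.1]
gripper_width: 9.7
```

play_rows(
  targets=[
    [[0,-0.0046,-0.0002,0.0023,0],[0,-0.0046,-0.0002,0.0023,0],[0,0,0,0,0]],
  ],
)

```text
time_s: 9.23
position: [507.0, 117.9, 252.9]
ee_rot: [0.692, 0.722, 0.019, 0.013]
ft_force: [7.2, 2.2, -8.0]
gripper_width: 10.1
```

```bash
python3 - <<'E'
from h import *
q=[]
for i in range(4):
    s=bot.state();q.append(s['ft_force']);f=bot.grab_frame('side')
print(s['position'],np.mean(q,0),s['torque'])
for B,st,c in blobs(mask(f,'r'),6)[2:]: print(st,c)
E
```

```text
[507.18432766 117.92727537 252.77233192] [ 8.467735    2.30225037 -8.07154084] [ 0.48790137 -1.77943016 -0.02789108]
[216 153  12  20 116] [221.28448276 159.80172414]
[208 175  11  10  31] [213.58064516 179.48387097]
```

play_rows(
  targets=[
    [[0,-0.0046,-0.0002,0.0023,0],[0,-0.0036,-0.0002,0.0018,0],[0,0,0,0,0]],
  ],
)

```text
time_s: 9.68
position: [506.8, 117.9, 253.0]
ee_rot: [0.692, 0.722, 0.02, 0.014]
ft_force: [8.5, 2.3, -8.5]
gripper_width: 10.3
```

```bash
cat > q.py <<'E'
from h import *
q=[]
for i in range(4):
    s=bot.state();q.append(s['ft_force']);f=bot.grab_frame('side')
m=np.mean(q,0);th=np.arccos((s['position'][0]-399.7)/235)
print(s['time_s'],s['position'],m,'th',th,'Ft',m@[-np.sin(th),0,np.cos(th)],'Fr',m@[np.cos(th),0,np.sin(th)],s['ee_rot'])
for B,st,c in blobs(mask(f,'r'),6)[2:]: print(st,c)
E
python3 q.py
```

```text
9.8333 [506.95773365 117.89584992 252.97353514] [ 9.15073192  2.39045092 -8.56075956] th 1.0968334583256207 Ft -12.049281972394203 Fr -3.440538179615174 [0.69187842 0.72158825 0.02043212 0.01404204]
[216 153  12  20 117] [221.30769231 159.64957265]
[208 175  11  10  31] [213.58064516 179.48387097]
```

play_rows(
  targets=[
    [[0,-0.0055,-0.0002,0.0028,0],[0,-0.0055,-0.0002,0.0028,0],[0,0,0,0,0]],
  ],
)

```text
time_s: 10.13
position: [505.8, 117.8, 253.6]
ee_rot: [0.692, 0.721, 0.022, 0.016]
ft_force: [9.4, 2.5, -7.7]
gripper_width: 10.4
```

```bash
python3 q.py
```

```text
10.2833 [505.99267995 117.80995806 253.50421836] [ 9.64558593  2.77846194 -8.60507639] th 1.101443404776966 Ft -12.494679270416905 Fr -3.3117453675694377 [0.69204526 0.7213639  0.02156816 0.0155661 ]
[216 153  12  20 116] [221.29310345 159.74137931]
[208 175  11  10  32] [213.40625 179.625  ]
```

```bash
python3 - <<'E'
from h import *
F=[grab(n) for n in('scene','side')]
for f in F: print([(st,c) for B,st,c in blobs(mask(f,'r'),8) if 40<c[1]<190 and 200<c[0]<400])
B=[b for b in blobs(mask(F[0],'r'),8) if 330<b[2][0]<370]
if B: print(B[0][2],tri(ray(F[0],*B[0][2]),ray(F[1],221.3,158)))
for L in(0,.12,.66): print(L,[proj(f,np.array([394+50*np.sin(L),271,165+50*np.cos(L)])) for f in F])
E
```

```text
[(array([349, 127,   7,   7,  41], dtype=int32), array([352.09756098, 130.        ]))]
[(array([216, 153,  12,  20, 117], dtype=int32), array([221.32478632, 159.76923077])), (array([208, 175,  11,  10,  31], dtype=int32), array([213.58064516, 179.48387097]))]
[352.09756098 130.        ] (array([410.35922924, 276.00081608, 214.8270028 ]), np.float64(3.8395689266480706))
0 [array([348.07779901, 127.61668226]), array([216.71151648, 161.19104865])]
0.12 [array([348.89628915, 128.88907915]), array([218.60218313, 160.27223648])]
0.66 [array([352.12113276, 136.12000446]), array([226.73382768, 158.77730331])]
```

The red weight has moved 31 mm towards +x, a change in lean of about 0.64 rad, and it stays there as the force rises. The catch is free. The peak tangential force was about 12.5 N. Now I'll lower gently, watching for a change in the load's direction.

play_rows(
  targets=[
    [[0,0.009,0.0004,-0.005,0],[0,0.009,0.0004,-0.005,0],[0,0.009,0.0004,-0.005,0],[0,0.009,0.0004,-0.005,0],[0,0,0,0,0]],
  ],
)

```text
time_s: 10.85
position: [520.8, 118.4, 245.6]
ee_rot: [0.692, 0.721, 0.022, 0.015]
ft_force: [1.8, 1.4, -0.3]
gripper_width: 10.3
```

```bash
python3 q.py
```

```text
11.0 [520.37937088 118.43587824 245.83362741] [ 0.52447321  1.97752373 -1.18563264] th 1.0315035894470121 Ft -1.0588928460423688 Fr -0.7480259552163192 [0.69197431 0.72143432 0.02157172 0.01545125]
[216 153  12  20 115] [221.2173913  159.70434783]
[208 175  11  10  32] [213.40625 179.625  ]
```

play_rows(
  targets=[
    [[0,0.0085,0.0004,-0.0052,0],[0,0.0084,0.0004,-0.0054,0],[0,0.0083,0.0004,-0.0056,0],[0,0.0082,0.0004,-0.0058,0],[0,0.008,0.0004,-0.006,0]],
  ],
)

```text
time_s: 11.47
position: [537.2, 119.0, 235.3]
ee_rot: [0.692, 0.721, 0.022, 0.016]
ft_force: [-0.6, 0.9, 1.1]
gripper_width: 10.4
```

```bash
python3 q.py
```

```text
11.6167 [537.38957682 119.01160729 235.17966769] [1.87105789 1.33985959 0.53672372] th 0.9447899723715993 Ft -1.2017830095092283 Fr 1.5312242056756107 [0.69197302 0.72141687 0.02185567 0.01591779]
[216 153  12  20 115] [221.33043478 159.80869565]
[208 175  11  10  31] [213.58064516 179.48387097]
```

play_rows(
  targets=[
    [[0,0.012,0.0006,-0.009,0],[0,0.0119,0.0006,-0.0092,0],[0,0.0116,0.0006,-0.0095,0],[0,0.0114,0.0006,-0.0098,0],[0,0.0111,0.0006,-0.01,0]],
  ],
)

```text
time_s: 12.08
position: [561.3, 119.9, 215.5]
ee_rot: [0.692, 0.721, 0.022, 0.016]
ft_force: [0.2, -0.5, 0.4]
gripper_width: 9.7
```

play_rows(
  targets=[
    [[0,0.0108,0.0005,-0.0105,0],[0,0.0105,0.0005,-0.0107,0],[0,0.0102,0.0005,-0.011,0],[0,0.0099,0.0005,-0.0113,0],[0,0.0097,0.0005,-0.0115,0]],
  ],
)

```text
time_s: 12.5
position: [584.6, 120.8, 190.5]
ee_rot: [0.692, 0.721, 0.021, 0.016]
ft_force: [1.0, -1.1, -0.2]
gripper_width: 10.2
```

```bash
python3 q.py
```

```text
12.65 [584.60460164 120.74948338 190.45214351] [ 2.5486439  -0.46411164 -0.47205659] th 0.665143721898314 Ft -1.9443796062540453 Fr 1.7140043986415006 [0.69212441 0.72128543 0.02125888 0.01609941]
[216 153  12  20 117] [221.25641026 159.74358974]
[208 175  11  10  31] [213.58064516 179.48387097]
```

play_rows(
  targets=[
    [[0,0.0091,0.0004,-0.0119,0],[0,0.0088,0.0004,-0.0122,0],[0,0.0085,0.0004,-0.0124,0],[0,0.0082,0.0004,-0.0126,0],[0,0.0078,0.0004,-0.0128,0]],
  ],
)

```text
time_s: 13.12
position: [602.2, 121.4, 165.9]
ee_rot: [0.692, 0.721, 0.022, 0.017]
ft_force: [1.4, -0.5, 0.7]
gripper_width: 10.1
```

play_rows(
  targets=[
    [[0,0.0073,0.0004,-0.013,0],[0,0.007,0.0004,-0.0132,0],[0,0.0066,0.0003,-0.0134,0],[0,0.0063,0.0003,-0.0135,0],[0,0.006,0.0003,-0.0137,0]],
  ],
)

```text
time_s: 13.53
position: [618.0, 122.0, 136.2]
ee_rot: [0.692, 0.721, 0.022, 0.017]
ft_force: [1.9, -1.1, 1.0]
gripper_width: 10.1
```

```bash
python3 q.py
```

```text
13.6833 [618.10407831 121.98972096 135.74574474] [ 4.30707936 -0.54492741 -0.8103073 ] th 0.37806925607810954 Ft -2.3429409097709573 Fr 3.7038032425326515 [0.69219988 0.72115678 0.02220146 0.01730092]
[216 153  12  20 116] [221.31896552 159.90517241]
[208 175  11  10  30] [213.63333333 179.4       ]
```

play_rows(
  targets=[
    [[0,0.0066,0.0003,-0.0139,0],[0,0.0062,0.0003,-0.014,0],[0,0.0056,0.0003,-0.0141,0],[0,0.0052,0.0003,-0.0143,0],[0,0.0048,0.0002,-0.0144,0]],
  ],
)

```text
time_s: 14.15
position: [629.5, 122.4, 105.3]
ee_rot: [0.692, 0.721, 0.022, 0.017]
ft_force: [0.7, -0.5, 0.2]
gripper_width: 10.1
```

play_rows(
  targets=[
    [[0,0.0042,0.0002,-0.012,0],[0,0.0037,0.0002,-0.012,0],[0,0.0033,0.0002,-0.012,0],[0,0.003,0.0002,-0.012,0],[0,0.0015,0.0001,-0.006,0]],
  ],
)

```text
time_s: 14.57
position: [635.6, 122.6, 78.9]
ee_rot: [0.692, 0.721, 0.02, 0.016]
ft_force: [0.9, -1.0, -0.2]
gripper_width: 10.2
```

```bash
python3 q.py
```

```text
14.7167 [635.56145993 122.65380455  79.50393787] [ 1.5981078  -0.74194624 -2.21683571] th nan Ft nan Fr nan [0.6921979  0.72124298 0.02038274 0.01597458]
[216 153  12  20 115] [221.33043478 159.80869565]
[208 175  11  10  30] [213.46666667 179.63333333]q.py:5: RuntimeWarning: invalid value encountered in arccos
  m=np.mean(q,0);th=np.arccos((s['position'][0]-399.7)/235)
```

play_rows(
  targets=[
    [[0,0.0014,0.0001,-0.01,0],[0,0.0013,0.0001,-0.01,0],[0,0.001,0.0001,-0.01,0],[0,0.0008,0,-0.01,0],[0,0.0008,0,-0.006,0]],
  ],
)

```text
time_s: 15.18
position: [638.0, 122.7, 61.7]
ee_rot: [0.692, 0.721, 0.021, 0.017]
ft_force: [0.6, -1.4, -0.5]
gripper_width: 9.9
```

```bash
sed -i 's/np.arccos((s\[.position.\]\[0\]-399.7)\/235)/np.arcsin((s["position"][2]-43.4)\/235)/' q.py; python3 q.py
```

```text
15.3333 [637.89871146 122.74070859  61.79074836] [ 1.47564458 -1.60987167 -1.97426086] th 0.07833860559237364 Ft -2.0836877389124187 Fr 1.3166162247241542 [0.69220621 0.72120544 0.02100405 0.01649582]
[212 154  12  20 116] [217.89655172 160.75      ]
[210 176  10  11  32] [214.03125 181.125  ]
```

play_rows(
  targets=[
    [[0,0.0004,0,-0.006,0],[0,0.0003,0,-0.006,0],[0,0.0003,0,-0.006,0],[0,0,0,-0.005,0],[0,0,0,0,0]],
  ],
)

```text
time_s: 15.8
position: [638.6, 122.8, 52.6]
ee_rot: [0.692, 0.721, 0.021, 0.017]
ft_force: [0.4, -1.2, -2.0]
gripper_width: 10.0
```

```bash
python3 q.py
```

```text
15.95 [638.61181367 122.73248331  52.94710982] [ 1.488093   -0.87465774 -2.59098143] th 0.04063718290597105 Ft -2.649297644616968 Fr 1.3816032583650941 [0.69220979 0.72118248 0.0213945  0.01684394]
[206 159  14  15 111] [212.44144144 165.        ]
[215 177   5   8  17] [217.05882353 180.47058824]
```

The catch is back at (212.4,165.0), its original in-play position. I'll continue down to the hard rest.

play_rows(
  targets=[
    [[0,0.0002,0,-0.005,0],[0,0.0001,0,-0.005,0],[0,0,0,0,0]],
  ],
)

```text
time_s: 16.25
position: [638.7, 122.8, 49.2]
ee_rot: [0.692, 0.721, 0.022, 0.017]
ft_force: [1.2, 0.1, -2.1]
gripper_width: 10.4
```

```bash
python3 q.py
```

```text
16.4 [638.72941888 122.75682986  49.31150276] [ 1.33266659 -0.47322327 -2.55196197] th 0.02515798466060119 Ft -2.5846780842083152 Fr 1.2680494307436996 [0.69220208 0.72118521 0.02150856 0.01689829]
[206 159  14  15 107] [212.44859813 165.08411215]
[214 177   6   9  18] [216.94444444 180.66666667]
```

play_rows(
  targets=[
    [[0,0,0,-0.005,0],[0,0,0,-0.005,0],[0,0,0,0,0]],
  ],
)

```text
time_s: 16.7
position: [638.9, 122.8, 45.5]
ee_rot: [0.692, 0.721, 0.022, 0.017]
ft_force: [1.1, -1.0, -1.7]
gripper_width: 10.2
```

```bash
python3 q.py
```

```text
16.85 [638.93818894 122.76673624  45.74389331] [ 1.1760435  -1.25517794 -2.25454109] th 0.00997417944678041 Ft -2.266158818558107 Fr 1.1534981753759987 [0.69219318 0.72117977 0.02178358 0.01714111]
[206 159  14  15 104] [212.625      165.23076923]
[214 177   6   9  18] [216.94444444 180.66666667]
```

play_rows(
  targets=[
    [[0,0,0,-0.005,0],[0,0,0,-0.005,0],[0,0,0,0,0]],
  ],
)

```text
time_s: 17.15
position: [639.0, 122.8, 43.1]
ee_rot: [0.692, 0.721, 0.022, 0.017]
ft_force: [-1.5, -1.9, 2.6]
gripper_width: 10.1
```

```bash
python3 q.py
```

```text
17.3 [639.02643967 122.76051479  43.21785926] [-1.49674606 -1.80655611  3.66921182] th -0.0007750670717027838 Ft 3.668050640734877 Fr -1.4995894967431127 [0.69219146 0.72116025 0.02222303 0.01746458]
[206 159  14  15 103] [212.58252427 165.23300971]
[214 177   6   9  19] [217.         180.68421053]
```

The rest is felt: the load reversed to +3.7 N at z=43.2, and the catch is in play. Next is raising to the first notch, about +65 mm plus a little overtravel.

play_rows(
  targets=[
    [[0,0,0,0.012,0],[0,-0.0005,0,0.015,0],[0,-0.0009,0,0.015,0],[0,-0.0013,-0.0001,0.0149,0],[0,-0.0017,-0.0001,0.0149,0]],
  ],
)

```text
time_s: 17.77
position: [637.1, 122.7, 70.7]
ee_rot: [0.692, 0.721, 0.021, 0.017]
ft_force: [2.0, -1.0, -5.5]
gripper_width: 10.0
```

play_rows(
  targets=[
    [[0,-0.0019,-0.0001,0.0148,0],[0,-0.0022,-0.0001,0.0148,0],[0,-0.0026,-0.0001,0.0147,0],[0,-0.003,-0.0001,0.0146,0],[0,0,0,0,0]],
  ],
)

```text
time_s: 18.18
position: [632.2, 122.5, 97.7]
ee_rot: [0.692, 0.721, 0.021, 0.016]
ft_force: [-0.1, -1.7, -4.1]
gripper_width: 10.1
```

```bash
python3 q.py
```

```text
18.3333 [632.53287832 122.54416534  96.41408633] [-0.81113584 -1.75883236 -3.63277477] th 0.22755051086293465 Ft -3.356143109684026 Fr -1.609750703853659 [0.69219252 0.72122468 0.02083945 0.0164374 ]
[208 157  13  17 114] [213.71052632 163.52631579]
[213 176   7  11  21] [216.14285714 181.        ]
```

play_rows(
  targets=[
    [[0,-0.0033,-0.0002,0.0135,0],[0,-0.0038,-0.0002,0.0135,0],[0,-0.004,-0.0002,0.0135,0],[0,-0.001,0,0.003,0],[0,0,0,0,0]],
  ],
)

```text
time_s: 18.8
position: [627.5, 122.4, 114.5]
ee_rot: [0.692, 0.721, 0.021, 0.016]
ft_force: [0.8, -1.3, -4.4]
gripper_width: 10.6
```

```bash
python3 q.py
```

```text
18.95 [627.61823019 122.35793532 114.20635277] [ 0.39161721 -1.29723962 -3.49086262] th 0.30605952252676405 Ft -3.4466318165177507 Fr -0.6783914997425022 [0.69219732 0.72122432 0.0207658  0.01634418]
[208 157  13  17 116] [213.94827586 163.52586207]
[212 176   8  11  23] [216.08695652 181.04347826]
```

play_rows(
  targets=[
    [[0,-0.0015,0,0.005,0],[0,-0.0015,0,0.005,0],[0,0,0,0,0]],
  ],
)

```text
time_s: 19.25
position: [626.4, 122.3, 117.9]
ee_rot: [0.692, 0.721, 0.021, 0.016]
ft_force: [-0.1, -1.1, -2.3]
gripper_width: 10.1
```

```bash
python3 q.py
```

```text
19.4 [626.43015588 122.31378734 117.71952023] [ 0.38190512 -1.48350404 -2.31518738] th 0.321777446061966 Ft -2.317138653085845 Fr -0.3698818386446348 [0.69220455 0.72122553 0.02056912 0.01623276]
[206 158  14  16 111] [212.43243243 164.46846847]
[214 177   6   9  18] [216.88888889 180.72222222]
```

The catch has now clicked in: the weight dropped from (213.9,163.5) to (212.4,164.5). I'll set the board down softly.

play_rows(
  targets=[
    [[0,0.0008,0,-0.003,0],[0,0.0008,0,-0.003,0],[0,0,0,0,0]],
  ],
)

```text
time_s: 19.7
position: [627.3, 122.3, 115.3]
ee_rot: [0.692, 0.721, 0.021, 0.016]
ft_force: [0.7, -0.5, -3.1]
gripper_width: 10.2
```

```bash
python3 q.py
```

```text
19.85 [627.21161143 122.33583776 115.3434548 ] [ 1.21241517 -0.5492175  -3.53712048] th 0.31113817499426905 Ft -3.738459909070161 Fr 0.07133954606763361 [0.69221658 0.72120743 0.02071285 0.01634108]
[206 158  14  16 111] [212.38738739 164.53153153]
[214 177   6   9  18] [216.83333333 180.83333333]
```

play_rows(
  targets=[
    [[0,0.0008,0,-0.003,0],[0,0.0008,0,-0.003,0],[0,0,0,0,0]],
  ],
)

```text
time_s: 20.15
position: [627.9, 122.4, 113.1]
ee_rot: [0.692, 0.721, 0.021, 0.016]
ft_force: [1.8, -0.9, -3.5]
gripper_width: 10.1
```

```bash
python3 q.py
```

```text
20.3 [627.95087407 122.37466801 113.11125188] [ 1.90208996 -0.7111087  -3.68910394] th 0.30117615421426325 Ft -4.087293782921865 Fr 0.7221243933238346 [0.69219938 0.72121792 0.02086232 0.01641618]
[206 159  14  15 111] [212.27927928 164.75675676]
[215 177   5   8  18] [217.16666667 180.44444444]
```

play_rows(
  targets=[
    [[0,0.0007,0,-0.003,0],[0,0.0007,0,-0.003,0],[0,0,0,0,0]],
  ],
)

```text
time_s: 20.6
position: [628.6, 122.4, 111.1]
ee_rot: [0.692, 0.721, 0.021, 0.017]
ft_force: [0.7, -0.7, -3.0]
gripper_width: 10.2
```

```bash
python3 q.py
```

```text
20.75 [628.55464957 122.39670712 111.09056945] [ 1.15065558 -0.73669142 -2.77122364] th 0.2921846581864268 Ft -2.985211095072191 Fr 0.30365016028343333 [0.69219927 0.72121072 0.02104174 0.01650816]
[206 159  14  15 115] [212.2173913  164.86956522]
[215 177   5   8  16] [217.3125 180.1875]
```

play_rows(
  targets=[
    [[0,0.0007,0,-0.003,0],[0,0.0004,0,-0.002,0],[0,0,0,0,0]],
  ],
)

```text
time_s: 21.05
position: [629.0, 122.4, 109.5]
ee_rot: [0.692, 0.721, 0.021, 0.017]
ft_force: [1.0, -0.8, -1.9]
gripper_width: 10.1
```

```bash
python3 q.py
```

```text
21.2 [629.02314154 122.45954385 109.58642957] [ 0.94834897 -0.80105406 -1.20054105] th 0.2855074351541131 Ft -1.419038939183441 Fr 0.5718330794441333 [0.69217506 0.72122447 0.02127243 0.01662665]
[206 159  14  15 114] [212.15789474 164.81578947]
[215 177   5   8  16] [217.375  180.0625]
```

play_rows(
  targets=[
    [[0,0.0006,0,-0.003,0],[0,0,0,0,0]],
  ],
)

```text
time_s: 21.42
position: [629.3, 122.4, 108.6]
ee_rot: [0.692, 0.721, 0.021, 0.017]
ft_force: [0.9, -0.5, -1.1]
gripper_width: 9.7
```

```bash
python3 q.py
```

```text
21.5667 [629.28245519 122.44140479 108.69133813] [ 0.49552265 -0.75694408 -0.78003228] th 0.2815401413164002 Ft -0.8869951476934764 Fr 0.2592926217275357 [0.69218536 0.72120994 0.02137304 0.01669842]
[206 159  14  15 114] [212.14035088 164.96491228]
[214 177   6   9  18] [217.16666667 180.5       ]
```

play_rows(
  targets=[
    [[0,0.0006,0,-0.003,0],[0,0,0,0,0]],
  ],
)

```text
time_s: 21.78
position: [629.6, 122.5, 107.8]
ee_rot: [0.692, 0.721, 0.022, 0.017]
ft_force: [0.1, -1.4, 0.6]
gripper_width: 10.0
```

```bash
python3 q.py
```

```text
21.9333 [629.53235938 122.47149976 107.84647532] [ 0.09223791 -0.7975581   0.24921256] th 0.2777996474889553 Ft 0.2143626965137522 Fr 0.15704575082797967 [0.6921885  0.72120158 0.02150808 0.01675629]
[206 159  14  15 113] [212.07964602 164.91150442]
[215 177   5   8  16] [217.375  180.0625]
```

The load is zero, so the board stands on the catch. I'll release and retreat straight up.

play_rows(
  targets=[
    [[0.15,0,0,0,0],[0.3,0,0,0,0],[0.32,0,0,0,0],[0.32,0,0,0,0]],
  ],
)

```text
time_s: 22.32
position: [629.6, 123.0, 107.9]
ee_rot: [0.692, 0.721, 0.022, 0.017]
ft_force: [-0.1, 0.5, -0.1]
gripper_width: 27.0
```

```bash
python3 q.py; python3 -c "
from h import *
f=grab('wrist');s=grab('side')['pixels'][110:270,170:370]
cv2.imwrite('pics/c6.png',np.hstack([f['pixels'],cv2.resize(s,(160,128))] if 0 else [f['pixels'][:,80:560],cv2.resize(s,(300,400))[:, :300]])[:,:,::-1])"
```

```text
22.4667 [629.59126741 122.98305672 107.85281744] [-0.23736357 -0.25447584 -0.09583764] th 0.2778277112469461 Ft -0.027061532320398752 Fr -0.25454663530930965 [0.69197947 0.72139731 0.02183354 0.01654173]
[206 159  14  15 112] [212.05357143 164.94642857]
[215 177   5   8  16] [217.375  180.0625]
```

View pics/c6.png

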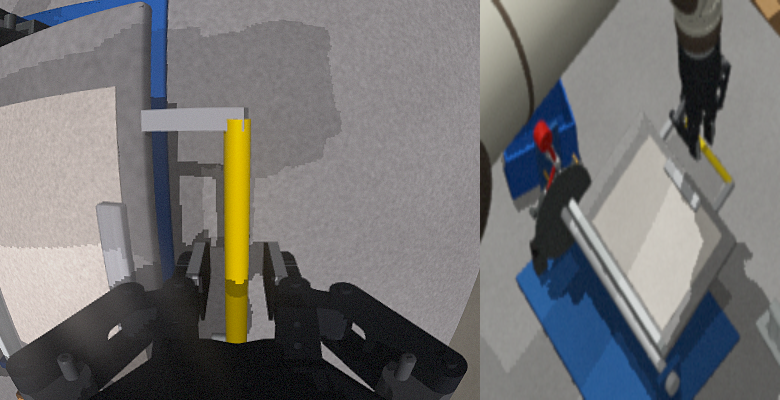

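The jaws are open on both sides of the bar (wrist view u≈237, pads at 200 and 280), with the forces at zero and the board still standing. Retreating upward.

play_rows(
  targets=[
    [[0.32,0,0,0.02,0],[0.32,0,0,0.03,0],[0.32,0,0,0.05,0],[0.32,0,0,0.05,0],[0.32,0,0,0.05,0]],
  ],
)

```text
time_s: 23.03
position: [627.0, 122.4, 189.1]
ee_rot: [0.692, 0.721, 0.019, 0.015]
ft_force: [0.5, 0.1, 0.2]
gripper_width: 27.2
```

play_rows(
  targets=[
    [[0.32,0,0,0.06,0],[0.32,0,0,0.06,0],[0.32,0,0,0.06,0],[0.32,0,0,0.03,0],[0.32,0,0,0,0]],
  ],
)

```text
time_s: 23.45
position: [626.6, 122.3, 288.3]
ee_rot: [0.692, 0.721, 0.023, 0.018]
ft_force: [0.4, -0.4, -0.6]
gripper_width: 27.3
```

```bash
python3 q.py; python3 -c "
from h import *
a,b,F,E=bar();c=(a[0]+b[0])/2;print(a,b,c,'tilt',np.arcsin((c[2]-85)/235))
f=F[0];g0=cv2.imread('pics/scene0.png')[:,:,::-1];d=cv2.absdiff(f['pixels'],np.ascontiguousarray(g0)).max(2)
for n,(x0,y0,x1,y1) in dict(bin=(376,135,418,183),carton=(192,184,230,230),handle=(232,242,290,272)).items(): print(n,(d[y0:y1,x0:x1]>40).sum())
cv2.imwrite('pics/fin.png',cv2.resize(f['pixels'][100:280,180:440],None,fx=2.5,fy=2.5)[:,:,::-1])"
```

```text
23.6 [626.164667   122.20596037 284.03357436] [ 0.0538485  -0.46735141  0.17004676] th nan Ft nan Fr nan [0.69205972 0.72133462 0.02153407 0.01630941]
[206 159  14  15 115] [212.05217391 164.80869565]
[215 177   5   9  16] [217.1875 180.3125]
(array([629.38959161,  47.88726122, 152.50149848]), np.float64(0.148703995906415)) (array([624.13267136, 194.67215185, 152.57901215]), np.float64(1.144845562700947)) [626.76113148 121.27970654 152.54025532] tilt 0.2915167810581856
bin 0
carton 427
handle 871q.py:5: RuntimeWarning: invalid value encountered in arcsin
  m=np.mean(q,0);th=np.arcsin((s["position"][2]-43.4)/235)
```

View pics/fin.png

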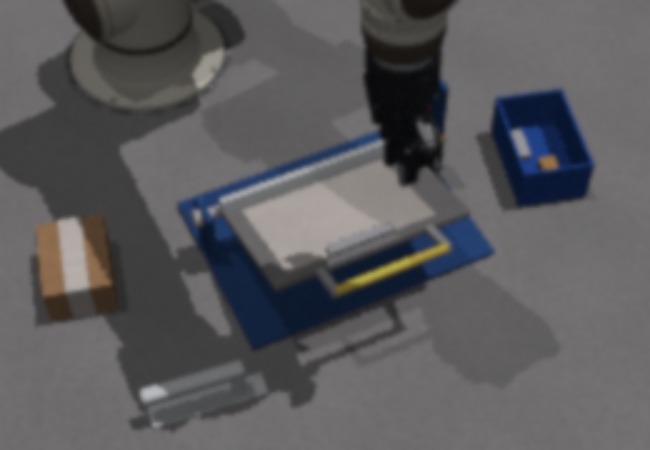

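The final view shows the board standing low, the bar at (392,268), the gripper clear, and the carton, handle and bin where they were. The image differences over the carton and handle look like the arm's shadow.

```bash
python3 -c "
from workcell import bot
print(bot.job_done())"
```

```text
the job is handed in; nothing more can be done
None
```

The board now stands in its lowest notch, and I handed the job in at about 24 s of the 69 s allowed.

**What I did:** I gripped the yellow bar and lifted the board into the stop with about 12.5 N. The red catch tipped free. I then lowered the board in small steps to its rest, where the load reversed by about 3.7 N and the catch fell back in. Finally I raised it past the first notch until the catch clicked in, and set it down until the load at the bar read about zero. Then I let go and moved straight up.

**Last checks:**
- **Tilt:** it went from 0.463 to 0.292 rad, a drop of 0.172. That matches one notch (0.166).
- **Catch:** it is back at its in-play position in the image.
- **Forces:** they read about zero with the gripper clear of everything.
- **Bystanders:** the bin's pixels are unchanged. The carton and handle failed the pixel comparison (427 and 871 changed pixels). By eye both are where they were, and the arm's shadow across them looks like the cause, but I did not re-measure their positions.

**What disagreed:**
- **Height reading:** the robot's height for the fingertips was about 25 to 30 mm lower than the cameras showed. My first grasp closed above the bar without touching it.
- **Tool tilt:** the tool ended about 0.05 rad off vertical.

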